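# Square a headrest board into the gluing jig

## Task

Push the big rectangular plywood headrest board, the one with four steel T-nuts, along the white bed into the corner of the two wooden battens, so that it lies flat and square with its long side flush against the long batten and its short end flush against the short batten. Slide it, do not lift it off the bed, and leave the plywood disc and the small plywood offcut on the bed where they are.

Things in the scene. Friction and masses are not known exactly. Their poses are not given: they have to be found in the camera images.
- board_center (a point): Centre (half-way up) of the loose headrest board: rectangular plywood, 120 mm along its x, 180 mm along its y, 22 mm thick (z up), 0.2 to 0.4 kg, four flush steel T-nuts on top. It lies flat on the white bed, clear of both battens, its y axis within 20 degrees of the long batten's direction. Too wide to grip across; it slides easily.
- fence_corner (a point): Inside corner of the two rigid battens (30 wide, 32 mm high) at the top of the fixed white bed, 18 mm above the table. x points square at the long batten (far from the robot), y at the short one (left). The bed runs 330 mm to -x, 510 mm to -y. A board fully home has its centre at x -60, y -90, z +11 mm here, its axes along these.
- disc: Bystander: plywood disc, 90 mm across, 22 mm thick, lying loose on the right-hand part of the bed; origin at the centre of its underside.
- offcut: Bystander: small plain rectangular plywood offcut, 60 x 90 x 22 mm (x, y, z), lying loose on the right-hand part of the bed; origin at the centre of its underside.
Things that resemble listed ones, but are neither listed nor needed, are in the scene too. What is shaped like the part that bears board_center but orange or pink is not meant.

How it is judged:
At the end, for the whole second after the job is handed in: The headrest board lies flat and at rest on the bed in the corner: its centre is within 12 mm of the flush position in each direction, and its sides are within 10 degrees of the battens (x of board_center in the frame of fence_corner between -0.072 and -0.05 m and y of board_center in the frame of fence_corner between -0.102 and -0.08 m and z of board_center in the frame of fence_corner between 0 and 0.02 m and angle between the y axis of board_center and the y axis of fence_corner, either way round below 0.17 rad and angle between board_center's own z axis and vertical below 0.1 rad and linear speed of board below 0.02 m/s); the robot touches nothing.
It fails at once if the headrest board is lifted more than 30 mm off the bed (z of board_center in the frame of fence_corner above 0.041 m).
It fails at once if the disc or the small offcut is moved more than 30 mm (distance of any of disc, offcut from where it was at the start of the episode above 0.03 m).
It also fails if it takes over 40 s, if anything falls off the work surface, if the arm or the gripper's body presses on something with over 40 N, if the wrist force passes 120 N, or if a joint passes its speed limit or range.

## Robot

A 6-joint arm with a two-finger parallel gripper is mounted at the origin on the work surface. World frame = base frame: x ahead of the robot, y to its left, z up, the work surface at z = 0. Lengths are in m, angles in rad, forces in N, time in s.
With the tool pointing down it reaches from about 0.25 to 0.725 m from the base axis. Payload 4 kg.
Tool frame: the origin (TCP) lies midway between the tips of the shut fingers; the grasp point (between the pads) lies 19 mm behind it; z points along the fingers, y is the line along which they close (so a half turn about z gives the same grasp; the last joint's range is limited). The gripper opens to 85 mm and grips with 20 to 120 N. Pads are 22 mm wide; open, the fingers measure 114 mm over their backs; the gripper's body (76 mm by 85 mm) begins 54 mm behind the grasp point. The pads swing forward as they close: fully open they stand 13 mm farther back than shut.
Start: joints at [1.289, 0.241, 0.005, 1.335, 0, 1.571], TCP at [0.139, 0.48, 0.231] pointing down, gripper open.
Joint ranges: [-2.72, 2.72], [-1.05, 1.87], [-1.09, 1.28], [-1.99, 2.15], [-1.42, 1.44], [-3.14, 3.14]. Speed limits (rad/s): [2.79, 2.79, 3.14, 3.14, 3.14, 3.14].

## Interface

Orientations are given as a unit quaternion [x, y, z, w].
In Python, from workcell import monitor, vision, job gives the robot as it stands.
- The arm moves only by the tool move_arm, never from a script. Its argument "moves" is a list that holds one entry, the list of rows, each a list of 5 numbers: the shift along the world's x, y, z in m, then the turn about the world's z in degrees, then the opening in per cent of the stroke, from 0 (shut) to 100 (fully open). In form: [[[x, y, z, turn, gripper], ...]]. A call has 1 to 5 rows; each row is the pose to reach, as a shift and turn from the pose commanded when the call began; what a row does not reach only later rows make up. A row lasts 1/8 s, in which the tool goes at most 62.5 mm and 10.7 degrees, less where a joint would pass 70% of its speed; a pose out of reach is approached as far as the arm can. A call with a gripper value outside its range is refused whole. The fingers move at their own pace and stop on an object; the grip force is fixed at half the most. Time passes only in rows, so rows that repeat a pose let the fingers close. It gives the time, the measured TCP pose, the force, the opening and the grip force at its end, in the units of the state.
- monitor.get_obs(): the state, without advancing time (a new reading comes with each control period).
- vision.camera(name): name is "scene" or "top"; returns a dict with "color" (480x640x3 uint8, red, green, blue), "camera_matrix" (3x3 intrinsics, pixels), "eye" and "attitude" of the camera in the world. Camera axes: x right, y up, looking along -z (the intrinsics and any distortion apply to the point x, -y, -z); pixel columns grow to the right and rows downward; lengths in m; the calibration is good to about 2 mm. A picture is of the moment at which its call begins. There is no depth.
- job.job_done(): hands the job in; it is judged then, once.
The state is a dict: "clock": time; "joint_pos": joint angles; "joint_vel": joint speeds; "tau": joint torques, N m; "eef_pos": TCP position; "tool_rot": TCP orientation; "ft_force": force on the tool from outside, world axes, zero at the start; "ft_torque": the same for the moment, N m; "grip_width": finger opening in m; "grasp_force": force on a finger pad.
Only numpy, scipy, OpenCV 4.12 (cv2) and the standard library are available. Lean on these libraries where they do the work, as an engineer would, in place of code of your own. Each camera call takes 0.05 s, during which the arm holds its last target. There are 200 camera calls.

## Working session

There is one attempt and no reset: what is moved stays moved. The work goes in short steps, Python scripts to look and compute and a tool call to move; the robot and the scene stay as the last step left them, time stands still between calls to the robot, and variables do not carry over. Pictures are saved under pics/ and viewed, at most 10 in all, crops included, and the job is handed in when it is done.

Besides the shell and the picture viewer there is one more tool, called as name(argument=value, ...), one argument or row to a line, values as JSON. move_arm: Moves the arm, as the interface text tells. Its arguments: {"type":"object","properties":{"moves":{"type":"array","items":{"type":"array","items":{"type":"array","items":{"type":"number"}}}}},"required":["moves"]}

```bash
mkdir -p pics
cat > h.py <<'E'
import numpy as np,cv2
from workcell import monitor,vision,job
def R(q):
    q=np.array(q,float)
    if q.shape==(3,3): return q
    from scipy.spatial.transform import Rotation
    return Rotation.from_quat(q).as_matrix()
def snap(n,f=None):
    c=vision.camera(n)
    if f: cv2.imwrite(f,c['color'][:,:,::-1])
    return c
def cast(c,px,z):
    K=np.array(c['camera_matrix']);px=np.atleast_2d(px).astype(float)
    d=np.c_[(px[:,0]-K[0,2])/K[0,0],-(px[:,1]-K[1,2])/K[1,1],-np.ones(len(px))]@R(c['attitude']).T
    e=np.array(c['eye']);return e+d*((z-e[2])/d[:,2])[:,None]
E
python3 - <<'E'
from h import *
for n in('scene','top'):
    c=snap(n,f'pics/{n}0.png');print(n,{k:v for k,v in c.items() if k!='color'})
print(monitor.get_obs())
E
```

```text
scene {'camera_matrix': array([[472.10211449,   0.        , 316.78903377],
       [  0.        , 472.10211449, 239.74082599],
       [  0.        ,   0.        ,   1.        ]]), 'eye': array([0.89592695, 0.35212252, 1.07932899]), 'attitude': array([0.09762351, 0.24887449, 0.88732295, 0.3757514 ])}
top {'camera_matrix': array([[452.90980263,   0.        , 318.93114457],
       [  0.        , 452.90980263, 244.26385174],
       [  0.        ,   0.        ,   1.        ]]), 'eye': array([ 0.38487406, -0.09792811,  1.00800794]), 'attitude': array([ 0.03084499, -0.03880889, -0.70497222,  0.70750026])}
{'clock': 0.1, 'joint_pos': array([1.28897836e+00, 2.41373243e-01, 3.88738764e-03, 1.33520178e+00,
       3.50685930e-06, 1.57082488e+00]), 'joint_vel': array([ 0.00103925, -0.000557  ,  0.00281847,  0.00091221, -0.00152968,
       -0.00026439]), 'tau': array([-1.73672624e-04, -3.73137331e+01,  2.53010792e+01,  1.08658653e-02,
        1.02750687e-05, -3.72689442e-06]), 'eef_pos': array([0.13889639, 0.47974492, 0.23049505]), 'tool_rot': array([ 1.40457220e-01,  9.90086297e-01, -9.36036155e-04, -1.34533184e-04]), 'ft_force': array([ 0.07372953,  0.45629363, -0.49444368]), 'ft_torque': array([ 0.00764683,  0.02696688, -0.05726381]), 'grasp_force': 0.0, 'grip_width': 0.0853634689482382}
```

View pics/top0.png

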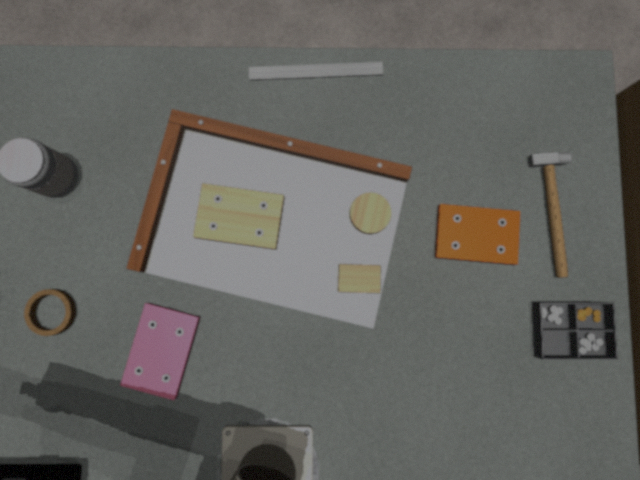

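View pics/scene0.png

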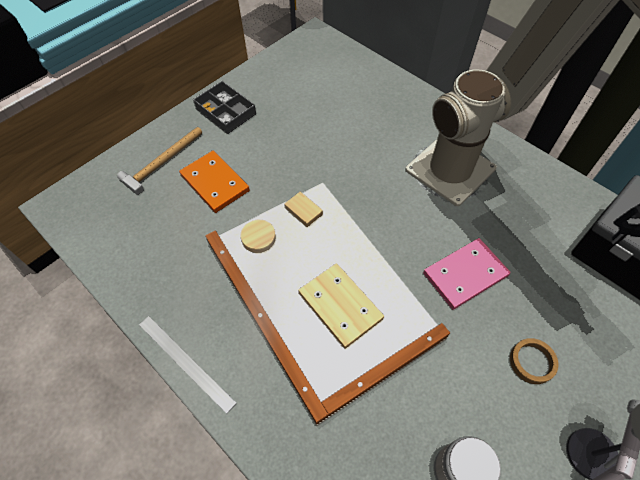

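The top view shows three boards with four T-nuts: plywood at (239,216), orange at (478,234) and pink at (160,350). The plywood one on the white bed fits the description; orange and pink are excluded. The batten corner is near (183,125), the disc at (370,213) and the offcut at (360,278). I'll confirm with a crop and measure.

```bash
cat >> h.py <<'E'
def ply(c):
    h=cv2.cvtColor(c['color'],cv2.COLOR_RGB2HSV);v=c['color'].astype(int)
    return h,cv2.inRange(h,(16,50,90),(35,200,255))
def blobs(m,amin):
    return [k for k in cv2.findContours(m,cv2.RETR_EXTERNAL,cv2.CHAIN_APPROX_NONE)[0] if cv2.contourArea(k)>amin]
def rect(c,k,z):
    p=cast(c,k[:,0],z)[:,:2]; return cv2.minAreaRect((p*1000).astype(np.float32))
E
python3 - <<'E'
from h import *
c=snap('top');cv2.imwrite('pics/crop.png',cv2.resize(c['color'][100:340,120:420,::-1],None,fx=2.5,fy=2.5,interpolation=cv2.INTER_CUBIC))
for n in('top','scene'):
    c=snap(n) if n!='top' else c
    h,m=ply(c);
    print(n)
    for k in blobs(m,400): print('ply',cv2.boundingRect(k),rect(c,k,.04))
    b=cv2.inRange(h,(3,90,50),(13,220,200))
    for k in blobs(b,800):
        print('batten?',cv2.boundingRect(k));
    w=cv2.inRange(h,(0,0,140),(179,45,255))
    for k in blobs(w,5000):
        q=cv2.approxPolyDP(cv2.convexHull(k),6,True)
        print('bed',q[:,0].tolist(),np.round(cast(c,q[:,0],.018)[:,:2]*1000).tolist())
    print([ (x,y,h[y,x].tolist()) for x,y in ((239,216),(230,133),(150,220),(370,213),(300,180))])
E
```

```text
top
ply (24, 289, 46, 47) ((335.19635009765625, 463.63226318359375), (96.61360168457031, 93.88953399658203), 3.260917901992798)
ply (339, 264, 41, 29) ((408.6182556152344, -194.34255981445312), (86.49514770507812, 57.553955078125), 88.57213592529297)
ply (350, 193, 40, 41) ((549.9403076171875, -218.90643310546875), (84.18597412109375, 87.50567626953125), 63.41436767578125)
ply (194, 184, 90, 65) ((541.7300415039062, 64.79969024658203), (178.40293884277344, 118.55955505371094), 81.92512512207031)
ply (546, 164, 22, 114) ((536.15673828125, -624.8184814453125), (248.72708129882812, 22.241044998168945), 4.1027045249938965)
batten? (127, 110, 284, 161)
bed [[186, 133], [404, 184], [371, 326], [148, 271]] [[732.0, 190.0], [619.0, -298.0], [306.0, -222.0], [423.0, 263.0]]
[(239, 216, [26, 71, 144]), (230, 133, [12, 137, 115]), (150, 220, [12, 143, 116]), (370, 213, [31, 62, 144]), (300, 180, [120, 5, 149])]
scene
ply (513, 338, 46, 44) ((344.6475830078125, 470.2144775390625), (96.93783569335938, 96.42172241210938), 13.329466819763184)
ply (299, 264, 85, 83) ((547.3814697265625, 68.604309082
[... 429 characters left out ...]
00685119629)
batten? (206, 231, 244, 193)
bed [[0, 248], [73, 275], [246, 479], [2, 479]] [[1044.0, -686.0], [952.0, -476.0], [951.0, 186.0], [1297.0, -169.0]]
bed [[493, 123], [605, 158], [616, 195], [563, 254], [489, 137]] [[-222.0, -6.0], [-326.0, 305.0], [-223.0, 390.0], [44.0, 380.0], [-165.0, 17.0]]
bed [[19, 207], [244, 34], [330, 26], [442, 92], [638, 305], [639, 399], [621, 441], [570, 479], [250, 479]] [[945.0, -772.0], [17.0, -889.0], [-226.0, -697.0], [-225.0, -201.0], [47.0, 579.0], [255.0, 679.0], [361.0, 690.0], [498.0, 650.0], [945.0, 192.0]]
[(239, 216, [50, 10, 149]), (230, 133, [54, 10, 129]), (150, 220, [53, 14, 142]), (370, 213, [53, 15, 140]), (300, 180, [49, 14, 146])]
```

View pics/crop.png

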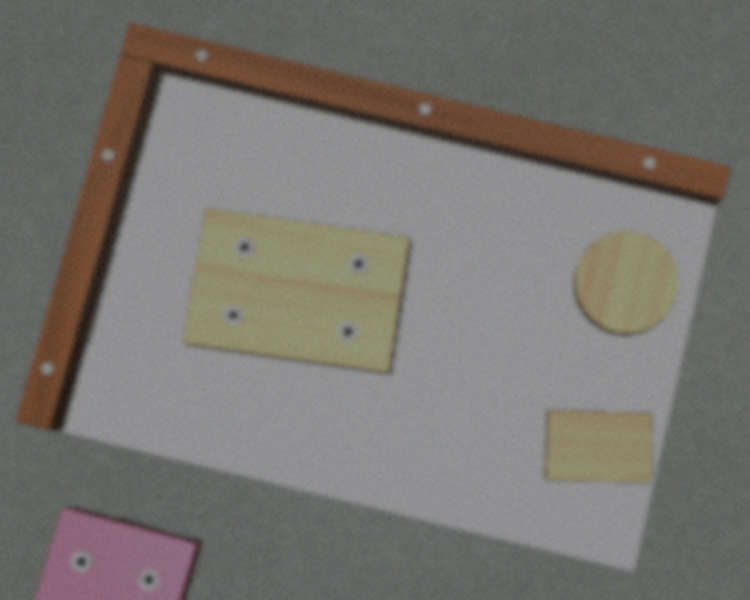

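The crop confirms it: plain plywood with four T-nuts, lying on the bed about 5° off the battens. Next I'll get the fence from the battens' outer edges.

```bash
cat >> h.py <<'E'
def fence(c):
    h,_=ply(c);k=max(blobs(cv2.inRange(h,(3,90,50),(13,220,200)),800),key=cv2.contourArea)
    q=cv2.approxPolyDP(cv2.convexHull(k),6,True)[:,0]
    return q.tolist(),np.round(cast(c,q,.05)[:,:2]*1000)
E
python3 - <<'E'
from h import *
for n in('top','scene'):
    q,p=fence(snap(n));print(n,q,p.tolist())
E
```

```text
top [[127, 267], [172, 110], [411, 167], [407, 179], [140, 270]] [[430.0, 295.0], [773.0, 213.0], [649.0, -308.0], [622.0, -299.0], [424.0, 268.0]]
scene [[206, 235], [215, 231], [442, 323], [449, 333], [316, 422]] [[650.0, -305.0], [626.0, -298.0], [424.0, 272.0], [432.0, 298.0], [779.0, 215.0]]
```

move_arm(
  moves=[
    [[0.035,-0.045,0,2.7,100],[0.07,-0.09,0,2.7,100],[0.105,-0.135,0,2.7,100],[0.14,-0.18,0,2.7,100],[0.175,-0.225,0,2.7,100]],
  ],
)

```text
clock: 0.92
eef_pos: [0.3149, 0.2538, 0.2315]
tool_rot: [0.117, 0.993, 0.0, 0.0]
ft_force: [1.1, 1.3, 0.0]
grip_width: 0.0855
grasp_force: 0.0
```

move_arm(
  moves=[
    [[0.035,-0.045,-0.03,0,100],[0.07,-0.09,-0.06,0,100],[0.105,-0.135,-0.09,0,100],[0.128,-0.165,-0.12,0,100],[0.128,-0.165,-0.13,0,100]],
  ],
)

```text
clock: 1.55
eef_pos: [0.4421, 0.0878, 0.0993]
tool_rot: [0.12, 0.993, -0.001, -0.001]
ft_force: [-1.4, 0.7, -0.1]
grip_width: 0.0855
grasp_force: 0.0
```

move_arm(
  moves=[
    [[0,0.002,-0.04,0,100],[0,0.002,-0.07,0,100],[0,0.002,-0.08,0,100],[0,0.002,-0.084,0,100],[0,0.002,-0.084,0,100]],
  ],
)

```text
clock: 2.17
eef_pos: [0.4428, 0.0928, 0.0182]
tool_rot: [0.117, 0.993, 0.0, 0.001]
ft_force: [0.4, -0.2, 0.3]
grip_width: 0.0854
grasp_force: 0.0
```

Run:
```python
from h import *
snap('scene','pics/s1.png')
```

```text
(no output)
```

View pics/s1.png

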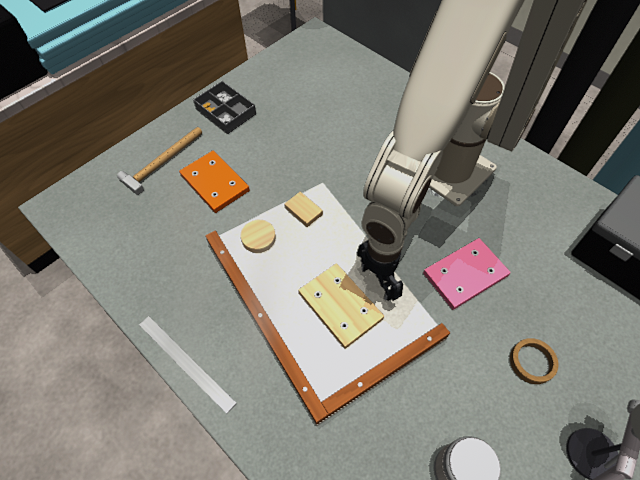

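The open fingers sit near (380,270), just behind the board's near long side. I'll push towards the long batten.

move_arm(
  moves=[
    [[0.0,0.0,-0.005,0,100],[0.014,-0.0035,-0.005,0,100],[0.028,-0.007,-0.005,0,100],[0.042,-0.01,-0.005,0,100],[0.056,-0.0135,-0.005,0,100]],
  ],
)

```text
clock: 2.85
eef_pos: [0.4988, 0.0785, 0.0122]
tool_rot: [0.117, 0.993, -0.0, -0.0]
ft_force: [-1.9, 1.0, 1.4]
grip_width: 0.0854
grasp_force: 1.1
```

move_arm(
  moves=[
    [[0.012,-0.003,0,0,100],[0.023,-0.0055,0,0,100],[0.034,-0.008,0,0,100],[0.044,-0.0105,0,0,100],[0.052,-0.0125,0,0,100]],
  ],
)

```text
clock: 3.48
eef_pos: [0.5507, 0.0661, 0.0122]
tool_rot: [0.117, 0.993, -0.0, 0.0]
ft_force: [-3.2, 0.2, 0.2]
grip_width: 0.0856
grasp_force: 0.8
```

Run:
```python
from h import *
c=snap('scene','pics/s2.png')
h,m=ply(c)
for k in blobs(m,400): print('ply',cv2.boundingRect(k),rect(c,k,.04))
```

```text
ply (513, 338, 46, 44) ((344.5472412109375, 469.9424743652344), (97.06683349609375, 96.50994110107422), 9.415834426879883)
ply (271, 277, 83, 86) ((620.1420288085938, 45.43994903564453), (183.97027587890625, 122.95100402832031), 76.62287139892578)
ply (241, 220, 35, 33) ((554.9224243164062, -212.60369873046875), (98.11885833740234, 87.33363342285156), 71.34114074707031)
ply (285, 191, 28, 33) ((410.7196350097656, -194.4368896484375), (65.65716552734375, 88.92259979248047), 2.1035053730010986)
ply (133, 127, 69, 54) ((545.2838745117188, -612.3973999023438), (247.65037536621094, 28.516000747680664), 4.366272926330566)
```

View pics/s2.png

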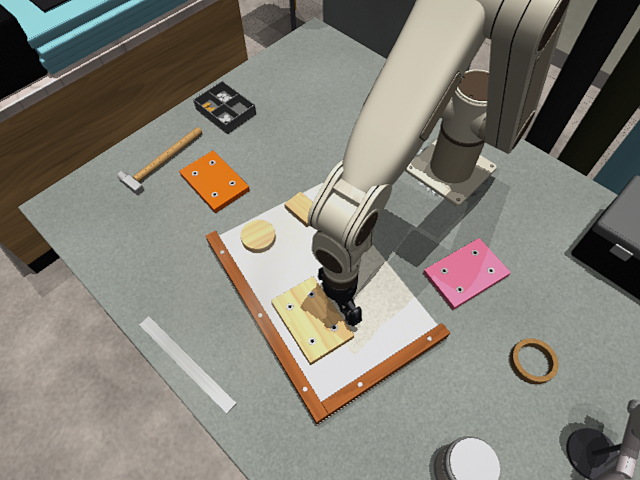

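The board at (313,320) is now square at 76.6° and about 24 mm short of the long batten. I'll continue until it makes contact.

move_arm(
  moves=[
    [[0.008,-0.002,0,0,100],[0.014,-0.0035,0,0,100],[0.018,-0.0045,0,0,100],[0.021,-0.005,0,0,100],[0.021,-0.005,0,0,100]],
  ],
)

```text
clock: 4.15
eef_pos: [0.5716, 0.0612, 0.0124]
tool_rot: [0.117, 0.993, -0.0, 0.0]
ft_force: [-0.2, 0.2, -1.4]
grip_width: 0.085
grasp_force: 0.0
```

move_arm(
  moves=[
    [[0.001,0,0,0,100],[0.002,-0.0005,0,0,100],[0.003,-0.0005,0,0,100]],
  ],
)

```text
clock: 4.53
eef_pos: [0.5739, 0.0608, 0.0123]
tool_rot: [0.117, 0.993, -0.0, -0.0]
ft_force: [-2.1, 0.8, 0.3]
grip_width: 0.0857
grasp_force: 1.0
```

move_arm(
  moves=[
    [[0.001,0,0,0,100],[0.002,-0.0005,0,0,100],[0.003,-0.0005,0,0,100]],
  ],
)

```text
clock: 4.9
eef_pos: [0.5757, 0.0606, 0.0123]
tool_rot: [0.117, 0.993, 0.0, -0.001]
ft_force: [-7.2, 1.8, 5.2]
grip_width: 0.0857
grasp_force: 3.6
```

move_arm(
  moves=[
    [[0.001,0,0,0,100],[0.002,-0.0005,0,0,100]],
  ],
)

```text
clock: 5.15
eef_pos: [0.5757, 0.0605, 0.0121]
tool_rot: [0.117, 0.993, 0.0, -0.003]
ft_force: [-11.5, 4.5, 9.7]
grip_width: 0.0858
grasp_force: 6.0
```

move_arm(
  moves=[
    [[-0.012,0.003,0,0,100],[-0.03,0.007,0,0,100],[-0.03,0.007,0.05,0,100],[-0.03,0.007,0.1,10,80],[-0.03,-0.02,0.11,20,60]],
  ],
)

```text
clock: 5.78
eef_pos: [0.5527, 0.041, 0.1269]
tool_rot: [-0.062, 0.998, -0.0, 0.005]
ft_force: [0.7, -0.4, -0.7]
grip_width: 0.0522
grasp_force: 0.0
```

move_arm(
  moves=[
    [[0.015,-0.03,0,10,60],[0.03,-0.06,0,20,60],[0.045,-0.09,0,30,60],[0.06,-0.11,0,40,60],[0.064,-0.118,0,50,60]],
  ],
)

```text
clock: 6.4
eef_pos: [0.6145, -0.08, 0.1222]
tool_rot: [-0.476, 0.88, -0.001, 0.001]
ft_force: [-0.3, -0.3, -1.4]
grip_width: 0.0512
grasp_force: 0.0
```

move_arm(
  moves=[
    [[0,0,0,10,60],[0,0,0,20,60],[0,0,0,20,60]],
  ],
)

```text
clock: 6.78
eef_pos: [0.6135, -0.0785, 0.1223]
tool_rot: [-0.619, 0.786, -0.001, 0.0]
ft_force: [0.9, -0.6, 0.1]
grip_width: 0.0509
grasp_force: 0.0
```

Run:
```python
from h import *
o=monitor.get_obs();print(o['eef_pos'],o['joint_pos'],R(o['tool_rot'])[:,1])
c=snap('scene','pics/s3.png')
h,m=ply(c)
for k in blobs(m,400): print('ply',cv2.boundingRect(k),rect(c,k,.04))
```

```text
[ 0.61350496 -0.0784895   0.12234125] [-1.27057082e-01  5.35074900e-01  1.54906078e-01  1.18928038e+00
 -3.82934293e-04 -1.46098404e+00] [-0.97207642  0.23466043 -0.00138097]
ply (513, 338, 46, 44) ((344.28887939453125, 469.99755859375), (96.4654541015625, 96.98661804199219), 44.11490249633789)
ply (262, 282, 83, 89) ((643.760009765625, 39.89915466308594), (184.68910217285156, 119.61641693115234), 76.51994323730469)
ply (285, 191, 38, 33) ((411.3389587402344, -189.64260864257812), (97.63874816894531, 60.980308532714844), 88.26688385009766)
ply (133, 127, 69, 54) ((545.2638549804688, -612.254638671875), (247.63063049316406, 28.78199005126953), 4.249100685119629)
```

View pics/s3.png

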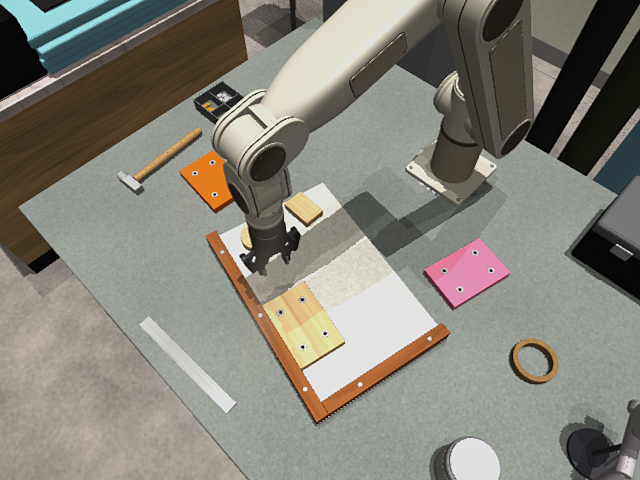

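The board at (303,323) is flush along the long batten, and the gripper hovers to the right of its short end. I'll lower it and push towards the short batten.

move_arm(
  moves=[
    [[0,0,-0.04,0,60],[0,0,-0.07,0,60],[0,0,-0.09,0,60],[0,0,-0.098,0,60],[0,0,-0.1,0,60]],
  ],
)

```text
clock: 7.45
eef_pos: [0.6132, -0.0782, 0.0223]
tool_rot: [-0.619, 0.785, -0.0, 0.0]
ft_force: [-0.7, 0.1, 0.6]
grip_width: 0.0514
grasp_force: 0.0
```

move_arm(
  moves=[
    [[0.0025,0.0105,0,0,60],[0.005,0.021,0,0,60],[0.0075,0.0315,0,0,60],[0.01,0.042,0,0,60],[0.0125,0.0525,0,0,60]],
  ],
)

```text
clock: 8.07
eef_pos: [0.6258, -0.025, 0.0226]
tool_rot: [-0.62, 0.785, -0.0, 0.0]
ft_force: [-0.7, -2.5, 1.6]
grip_width: 0.0514
grasp_force: 1.1
```

move_arm(
  moves=[
    [[0.0025,0.0105,0,0,60],[0.005,0.021,0,0,60],[0.0075,0.031,0,0,60],[0.0095,0.039,0,0,60],[0.0105,0.043,0,0,60]],
  ],
)

```text
clock: 8.7
eef_pos: [0.6361, 0.0179, 0.0222]
tool_rot: [-0.62, 0.785, 0.0, -0.0]
ft_force: [-0.2, -2.3, 1.6]
grip_width: 0.0513
grasp_force: 1.1
```

move_arm(
  moves=[
    [[0.0002,0.001,0,0,60],[0.0005,0.002,0,0,60],[0.0007,0.003,0,0,60]],
  ],
)

```text
clock: 9.07
eef_pos: [0.6366, 0.0201, 0.0222]
tool_rot: [-0.619, 0.785, 0.0, -0.0]
ft_force: [-0.5, -1.5, 1.9]
grip_width: 0.0514
grasp_force: 0.9
```

move_arm(
  moves=[
    [[0.0002,0.001,0,0,60],[0.0005,0.002,0,0,60],[0.0005,0.002,0,0,60]],
  ],
)

```text
clock: 9.45
eef_pos: [0.637, 0.0218, 0.0222]
tool_rot: [-0.619, 0.785, -0.0, -0.0]
ft_force: [-0.5, -4.3, 0.7]
grip_width: 0.0513
grasp_force: 1.8
```

move_arm(
  moves=[
    [[0.0002,0.001,0,0,60],[0.0005,0.002,0,0,60],[0.0005,0.002,0,0,60]],
  ],
)

```text
clock: 9.82
eef_pos: [0.6369, 0.0219, 0.0222]
tool_rot: [-0.619, 0.785, -0.001, -0.002]
ft_force: [-2.0, -8.2, 2.0]
grip_width: 0.0511
grasp_force: 4.3
```

move_arm(
  moves=[
    [[0.0002,0.001,0,0,60],[0.0005,0.002,0,0,60],[0.0005,0.002,0,0,60]],
  ],
)

```text
clock: 10.2
eef_pos: [0.637, 0.0219, 0.0223]
tool_rot: [-0.618, 0.786, -0.002, -0.003]
ft_force: [-4.0, -12.2, 3.9]
grip_width: 0.0511
grasp_force: 6.7
```

Firm contact. I'll back off, lift clear and check.

move_arm(
  moves=[
    [[-0.0025,-0.01,0,0,60],[-0.007,-0.03,0,0,60],[-0.007,-0.03,0.05,0,60],[-0.007,-0.03,0.1,0,60],[-0.03,-0.06,0.15,0,60]],
  ],
)

```text
clock: 10.82
eef_pos: [0.6092, -0.0327, 0.1734]
tool_rot: [-0.621, 0.784, -0.0, 0.001]
ft_force: [0.3, 0.1, 0.0]
grip_width: 0.0511
grasp_force: 0.0
```

move_arm(
  moves=[
    [[-0.05,-0.03,0.03,0,60],[-0.1,-0.06,0.05,0,60],[-0.15,-0.06,0.05,0,60],[-0.2,-0.06,0.05,0,60],[-0.2,-0.06,0.05,0,60]],
  ],
)

```text
clock: 11.45
eef_pos: [0.4044, -0.0935, 0.222]
tool_rot: [-0.619, 0.786, 0.001, -0.0]
ft_force: [-0.7, -0.9, -0.6]
grip_width: 0.0512
grasp_force: 0.0
```

Run:
```python
from h import *
f=np.array([739,192.]);a=np.deg2rad(-13.5);M=np.array([[np.cos(a),np.sin(a)],[-np.sin(a),np.cos(a)]])
for n in('top','scene'):
    c=snap(n,f'pics/{n}4.png');h,m=ply(c);print(n)
    for k in blobs(m,400):
        r=rect(c,k,.04);print(cv2.boundingRect(k),np.round(r[0]),np.round(r[1]),round(r[2],1),np.round(M@(np.array(r[0])-f)))
a=cv2.imread('pics/scene4.png')[180:440,180:460];cv2.imwrite('pics/c4.png',cv2.resize(a,None,fx=2.2,fy=2.2))
```

```text
top
(24, 289, 46, 47) [335. 464.] [97. 94.] 3.3 [-456.  170.]
(350, 193, 40, 40) [ 554. -221.] [86. 78.] 63.4 [ -83. -445.]
(546, 164, 22, 114) [ 536. -625.] [249.  22.] 4.2 [  -7. -842.]
(168, 127, 94, 71) [660. 119.] [182. 122.] 76.7 [-60. -89.]
scene
(513, 338, 46, 44) [345. 470.] [97. 97.] 13.3 [-448.  178.]
(280, 309, 86, 93) [663. 120.] [178. 119.] 76.6 [-57. -88.]
(241, 220, 35, 33) [ 555. -213.] [99. 87.] 68.5 [ -84. -437.]
(285, 191, 38, 33) [ 413. -193.] [91. 65.] 88.6 [-227. -451.]
(133, 127, 69, 54) [ 545. -612.] [248.  29.] 4.4 [  -1. -827.]
```

View pics/c4.png

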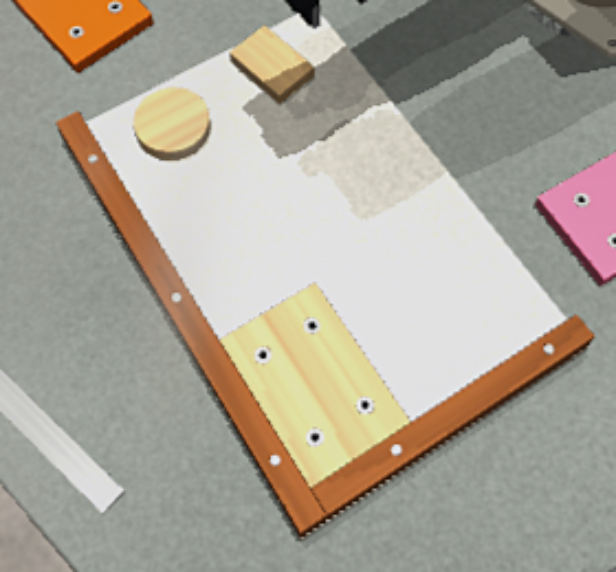

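The crop shows the board flush in the corner (crop pixels 315,385) at about (-60,-89) mm in the fence frame. The disc and offcut haven't moved, and the arm is clear.

```bash
python3 -c "
from workcell import job;print(job.job_done())"
```

```text
the job is handed in; nothing more can be done
None
```

The headrest board lies flat and square in the batten corner, measured within about 3 mm of the flush position; the disc and offcut stayed where they were, the arm is clear, and the job was handed in at about 11.5 s (no verdict was returned).

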